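# Clamp the bottle on the orbital shaker

### The job

Clamp the media bottle that stands loose on the shaker: pull up the red index plunger, twist it so that it stays out and let go of it, then push the blue jaw along until it has driven the bottle into the V fence and its spring pad is pressed in by several millimetres. Twist the plunger back and, if its pin has not dropped in at once, push the jaw on until the pin drops fully home in the next hole of the index bar. Leave the bottle upright in the V, held by the pressed-in pad, with the jaw locked; do not squeeze the glass hard or disturb the things round the shaker.

Things in the scene. Friction and masses are not known exactly. Their poses are not given: they have to be found in the camera images.
- shaker: bench shaker, 286 x 156 mm, white housing with an aluminium platform whose top is 66 mm above the bench; the bottle stands on its smooth black plastic mat, 68 mm above the bench. Origin on the bench near the middle of the machine's footprint (the platform runs from x -150 to +136 mm, y -78 to +78 mm); its x axis points along the slide from the jaw to the V fence, y to the left of that, z up. It does not move
- lock_lift (a joint): height in m of the red plunger above home, spring-loaded down (8 N at home, 11 N at the top). 0 = pin 6 mm deep in a hole of the index bar (jaw locked), 0.006 = pin riding on the bar between holes, 0.008 = parked in the rest notch of its sleeve, 0.013 = end of travel
- lock_turn (a joint): turn in rad of the red plunger, 0 to 1.31 (stop), growing anticlockwise seen from above. A cross pin in a slotted sleeve lets it turn only when lifted 10 mm or more; at 1.31 it rests 2 mm down in a shallow notch and stays out; to turn it back it must first be lifted out of that notch (10 mm or more above home). Let down at 0 it drops until its pin meets the bar or a hole
- lock_knob (a point): middle of the plunger's red wing grip: a bar 46 x 12 x 22 mm (long, thick, high), top 11 mm above this point. x axis along the wing, z up; at turn 0 the wing lies along the shaker's x axis. It rises and turns with the plunger. At home it is 138 mm above the bench, at x -78, y +58 mm of the shaker
- jaw (a joint): travel in m of the blue sliding jaw along the shaker's +x, 0 at the start (locked in the first hole) to 0.076. Sliding friction 3.5 N. The bar has holes at 0, 0.016, 0.032, 0.048 and 0.064; the pin has about 1 mm of play in a hole and cannot leave it unless pulled
- jaw_handle (a point): middle of the head of the jaw's black grip post: upright cylinder 20 mm in diameter, the head 25 mm high (top 14 mm above this point), a thinner stem 13 mm in diameter below it. It moves with the jaw; 128 mm above the bench, at x -92, y -14 mm of the shaker when the jaw is at 0. The jaw's wall, 44 mm high over the platform, has its rear face 30 mm in front of this point
- pad (a joint): how far in m the jaw's white, slippery-faced spring pad (74 mm wide, 44 mm high) is pressed back into the jaw, 0 to 0.022. Force 2 N at first touch, and 0.35 N more for each mm. Let go, an unlocked jaw is pushed back by it until it is pressed in only about 4 mm
- pad_face (a point): middle of the pad's face, 96 mm above the bench; faces the shaker's +x
- fence: blue V fence bolted to the platform, 60 mm high, lined with slippery white plastic, open towards the jaw at 90 degrees; its place along the slide varies. Origin on the platform under the bottom of the V, axes as the shaker's. The bottle fits against both faces when its axis is 49 mm in front (-x) of it
- flask: glass media bottle with blue screw cap and green label, 69 mm in diameter, 128 mm high, 0.25 kg, standing loose between jaw and fence. Origin at the centre of its underside, z up
- red_bottle: small media bottle with red cap on the bench, 55 mm wide, 103 mm high; origin under its middle. Bystander
- beaker: empty glass beaker, 57 mm wide, 68 mm high; origin under its middle. Bystander
- pen: black-and-white marker pen lying on the bench, 136 mm long, 13 mm thick; origin under its middle. Bystander

How it is judged:
By the outcome, as a careful person would: the job done as asked, in the order asked, and still so for the second after the job is handed in, with the robot touching nothing.
It also fails if it takes over 61 s, if anything falls off the work surface, if the arm or the gripper's body presses on something with over 40 N, if the wrist force passes 120 N, or if a joint passes its speed limit or range.

### The arm

A 7-joint arm with a two-finger parallel gripper is mounted at the origin on a cart in front of the work surface, level with it; the furniture and walls round the work are solid. World frame = base frame: x ahead of the robot, y to its left, z up, the work surface at z = 0. Lengths are in mm, angles in rad, forces in N, time in s.
With the tool pointing down it reaches from about 400 to 875 mm from the base axis. Payload 6.5 kg.
Tool frame: the origin (TCP) lies midway between the tips of the shut fingers; the grasp point (between the pads) lies 19 mm behind it; z points along the fingers, y is the line along which they close (so a half turn about z gives the same grasp; the last joint's range is limited). The gripper opens to 85 mm and grips with 20 to 120 N. Pads are 22 mm wide; open, the fingers measure 114 mm over their backs; the gripper's body (76 mm by 85 mm) begins 54 mm behind the grasp point. The pads swing forward as they close: fully open they stand 13 mm farther back than shut.
Start: joints at [1.055, 0.536, -0.004, 1.538, 0.003, 1.067, -0.071], TCP at [282.605, -585.341, 231.29] pointing down, gripper open.
Joint ranges: [-2.7, 2.7], [-0.37, 2.16], [-1.27, 1.26], [0.24, 2.4], [-1.31, 4.45], [0.19, 1.91], [-2.76, 2.76]. Speed limits (rad/s): [2.39, 2.39, 3.14, 3.14, 3.14, 3.14, 3.14].

### API

Orientations are given as a unit quaternion [x, y, z, w].
In Python, from bench import manip gives the robot as it stands.
- The arm moves only by the tool play_rows, never from a script. Its argument "deltas" is a list of rows, each a list of 2 entries, a list of its own where there are three numbers: the shift along the tool's x, y, z in cm, then the turn about the tool's z in degrees. In form: [[[x, y, z], roll], ...]. A call has 1 to 10 rows; each row shifts and turns the commanded pose from where the row before left it, along the tool's axes as they then stand; what a row does not reach is not made up. A row lasts 1/8 s, in which the tool goes at most 62.5 mm and 10.7 degrees, less where a joint would pass 70% of its speed; a pose out of reach is approached as far as the arm can. A call with a gripper value outside its range is refused whole. "jaw" is the closure, from 0 (fully open) to 1 (shut), set as the call begins (left out, the last holds). The fingers move at their own pace and stop on an object; "squeeze" is the grip in N (left out, the last holds). Time passes only in rows, so rows that do not move let the fingers close. It gives the time, the measured TCP pose, the force, the opening and the grip force at its end, in the units of the state.
- manip.read_state(): the state, without advancing time (a new reading comes with each control period).
- manip.snapshot(name): name is "scene" or "side" or "wrist"; returns (picture, depth): 400x640x3 uint8, red, green, blue; 400x640 float32, mm along the optical axis (not along the pixel's ray), 0 where there is no reading.
- manip.camera_info(name): a dict with "K" (3x3 intrinsics, pixels), "extrinsics" (4x4, takes a point from camera to world coordinates); the wrist camera has in their place "mount" (4x4, takes a point from camera to tool coordinates, whose origin is the TCP and whose axes are the flange's). Camera axes: x right, y down, z forward; pixel columns grow to the right and rows downward; lengths in mm; the calibration is good to about 2 mm. A picture is of the moment at which its call begins: read the wrist's pose just before it. camera_info takes no time and is no camera call.
- manip.finish_job(): hands the job in; it is judged then, once.
Trained networks look in the newest picture that a camera, given by its name, has taken for a name from the list of things; names that differ only in an ending like _2 or _b are one class to them, and where a whole thing is asked for, a point or a joint stands for the part that bears it (a point fixed in the world has none). Each returns a list of dicts, best first, with "confidence" (0 to 1); they miss things now and then, are a little off and sometimes report something else, mostly with a low value. They report only what shows in the picture. A call takes as long as a camera call.
- manip.search_frame(camera, target): "box" ([left, top, width, height] in pixels, round what is visible of it).
- manip.outline_of(camera, target): "region" (400x640 bool, what is visible of it) and "box" ([left, top, width, height] in pixels, round what is visible of it).
The state is a dict: "t": time; "joint_positions": joint angles; "qvel": joint speeds; "joint_efforts": joint torques, N m; "tcp_pos": TCP position; "eef_rot": TCP orientation; "wrist_force": force on the tool from outside, world axes, zero at the start; "wrist_torque": the same for the moment, N m; "opening": finger opening in mm; "grip_force": force on a finger pad.
Only numpy, scipy, OpenCV 4.12 (cv2) and the standard library are available. Lean on these libraries where they do the work, as an engineer would, in place of code of your own. Each camera call takes 0.05 s, during which the arm holds its last target. There are 200 camera calls.

## Working session

There is one attempt and no reset: what is moved stays moved. The work goes in short steps, Python scripts to look and compute and a tool call to move; the robot and the scene stay as the last step left them, time stands still between calls to the robot, and variables do not carry over. Pictures are saved under pics/ and viewed, at most 10 in all, crops included, and the job is handed in when it is done.

Besides the shell and the picture viewer there is one more tool, called as name(argument=value, ...) on one line, values as JSON. play_rows: Moves the arm, as the interface text tells. Its arguments: {"type":"object","properties":{"deltas":{"type":"array","items":{"type":"array"}},"jaw":{"type":"number"},"squeeze":{"type":"number"}},"required":["deltas"]}

```bash
mkdir -p pics; ls
cat > h.py <<'E'
import numpy as np, cv2
from bench import manip
from scipy.spatial.transform import Rotation as R
def cam(n):
    i=manip.camera_info(n); K=np.array(i["K"])
    if "extrinsics" in i: return K,np.array(i["extrinsics"])
    s=manip.read_state(); T=np.eye(4); T[:3,:3]=R.from_quat(s["eef_rot"]).as_matrix(); T[:3,3]=s["tcp_pos"]
    return K,T@np.array(i["mount"])
def cloud(K,T,d):
    v,u=np.mgrid[:400,:640]; p=np.stack([(u-K[0,2])/K[0,0]*d,(v-K[1,2])/K[1,1]*d,d],-1)
    return p@T[:3,:3].T+T[:3,3]
def proj(K,T,p):
    q=np.linalg.inv(T)@np.append(p,1); q=K@q[:3]; return q[:2]/q[2]
def shot(n,save=None):
    K,T=cam(n); im,d=manip.snapshot(n)
    if save: cv2.imwrite(f"pics/{save}.png",im[:,:,::-1])
    return K,T,im,d,cloud(K,T,d)
E
python3 - <<'E'
from h import *
print(manip.read_state())
for n in ["scene","side"]:
    K,T,im,d,P=shot(n,n+"0")
    print(n,K.tolist(),T.round(3).tolist())
    for t in ["lock_knob","jaw_handle","flask","fence","shaker","pad","red_bottle","beaker","pen"]:
        for r in manip.outline_of(n,t)[:2]:
            m=r["region"]&(d>0)
            q=P[m]
            if len(q): print(n,t,round(r["confidence"],2),r["box"],np.median(q,0).round(),np.percentile(q,2,0).round(),np.percentile(q,98,0).round())
a=cv2.imread("pics/scene0.png");b=cv2.imread("pics/side0.png")
E
```

```text
pics
{'t': 0.0, 'joint_positions': array([ 1.05480615,  0.5371793 , -0.0044316 ,  1.53885419,  0.00266563,
        1.06731372, -0.07116907]), 'qvel': array([ 0.00083871,  0.00193781,  0.00038567,  0.00032143,  0.00097126,
        0.00017101, -0.001269  ]), 'joint_efforts': array([ 9.13750500e-04, -5.83404672e+01,  1.04880162e+00, -2.59099782e+01,
        1.22456034e-02,  9.63481347e-03,  1.18786357e-06]), 'tcp_pos': array([ 282.29422903, -584.80289993,  230.41205759]), 'eef_rot': array([ 9.74802803e-01,  2.23066648e-01, -2.86199219e-04, -8.26881862e-04]), 'wrist_force': array([-0.81104438, -0.99712272, -0.3813392 ]), 'wrist_torque': array([-0.01349892, -0.02933113, -0.00145008]), 'grip_force': 0.0, 'opening': 85.62576733647596}
scene [[445.1069076060683, 0.0, 319.99424370674456], [0.0, 445.1069076060683, 199.68966496196876], [0.0, 0.0, 1.0]] [[0.531, -0.464, 0.709, -176.807], [-0.847, -0.269, 0.459, -803.607], [-0.022, -0.844, -0.535, 612.133], [0.0, 0.0, 0.0, 1.0]]
scene lock_knob 0.63 [254.4, 156.1, 19.0, 18.6] [ 511. -201.  139.] [ 496. -213.  116.] [ 530. -187.  149.]
scene jaw_h
[... 1830 characters left out ...]
2.0, 56.5, 32.7] [ 611. -328.   89.] [ 559. -403.   71.] [ 647. -311.  130.]
side shaker 0.58 [218.9, 186.6, 115.5, 142.9] [ 478. -237.   70.] [ 391. -399.   20.] [ 644. -151.  144.]
side shaker 0.56 [229.2, 177.6, 56.9, 37.8] [ 611. -330.   88.] [ 535. -504.    2.] [ 667. -311.  151.]
side pad 0.89 [247.4, 223.3, 47.2, 39.5] [ 512. -272.  107.] [ 488. -299.   90.] [ 535. -228.  121.]
side red_bottle 0.65 [307.7, 148.9, 27.6, 49.6] [ 564. -504.   62.] [ 547. -530.    7.] [ 594. -493.  106.]
side beaker 0.76 [337.3, 159.6, 27.6, 37.6] [ 516. -542.   47.] [ 495. -581.    8.] [ 544. -529.   70.]
side pen 0.57 [366.6, 207.6, 39.3, 45.7] [ 437. -502.   14.] [ 345. -515.    9.] [ 459. -448.   18.]
```

Run:
```python
from h import *
a=cv2.imread("pics/scene0.png")[110:290,220:440];b=cv2.imread("pics/side0.png")[130:340,190:430]
a=cv2.resize(a,None,fx=2.6,fy=2.6);b=cv2.resize(b,None,fx=2.2,fy=2.2)
o=np.zeros((600,800,3),np.uint8); 
a=cv2.resize(a,(400,327));b=cv2.resize(b,(400,350));o[:327,:400]=a;o[:350,400:]=b;cv2.imwrite("pics/c0.png",o[:350])
Q=[]
for n in ["scene","side"]:
    K,T,im,d,P=shot(n)
    h=cv2.cvtColor(im,cv2.COLOR_RGB2HSV); ok=d>0
    near=ok&(np.hypot(P[...,0]-490,P[...,1]+260)<250)
    red=near&((h[...,0]<8)|(h[...,0]>172))&(h[...,1]>130)&(P[...,2]>125)&(np.hypot(P[...,0]-510,P[...,1]+195)<50)
    q=P[red]; print(n,"red",len(q),np.median(q,0).round(1),np.percentile(q,[3,97],axis=0).round(1).tolist())
    top=near&(P[...,2]>133)&(P[...,2]<150)&(np.hypot(P[...,0]-450,P[...,1]+240)<45); q=P[top&~red]
    print("handle top",len(q),q.mean(0).round(1) if len(q) else 0, np.ptp(q,axis=0).round())
    pl=near&(abs(P[...,2]-66)<4); Q.append(P[pl][:,:2])
    cap=near&(h[...,0]>95)&(h[...,0]<130)&(h[...,1]>100)&(P[...,2]>185); q=P[cap]
    print("cap",len(q),q.mean(0).round(1),np.percentile(q,[3,97],axis=0).round(1).tolist())
q=np.vstack(Q).astype(np.float32); print(len(q),cv2.minAreaRect(q))
np.save("pl.npy",q)
# robust rect by histogram percentiles
best=None
for th in np.arange(0,90,.5):
    c,s=np.cos(np.radians(th)),np.sin(np.radians(th)); u=q@[c,s];v=q@[-s,c]
    a=np.percentile(u,[1,99]);b=np.percentile(v,[1,99]); A=np.ptp(a)*np.ptp(b)
    if best is None or A<best[0]: best=(A,th,a,b)
print(best)
```

```text
scene red 157 [ 509.4 -200.   140.1] [[494.8, -213.9, 127.3], [524.3, -186.3, 148.2]]
handle top 54 [ 450.9 -242.6  138.6] [17. 19.  9.]
cap 191 [ 478.2 -319.   222.6] [[307.8, -332.5, 185.9], [577.0, -306.7, 291.7]]
side red 207 [ 503.7 -186.5  149.4] [[495.0, -210.3, 133.6], [527.1, -179.1, 152.1]]
handle top 151 [ 452.5 -237.6  141.2] [20. 18. 13.]
cap 488 [ 476.7 -311.   226.3] [[308.5, -325.9, 186.2], [577.4, -298.9, 294.6]]
7011 ((526.5632934570312, -312.6295166015625), (456.38751220703125, 351.9714660644531), 35.78452682495117)
(np.float64(97042.75357824456), np.float64(36.5), array([151.52607411, 442.30368626]), array([-728.18195714, -394.44665731]))
```

View pics/c0.png

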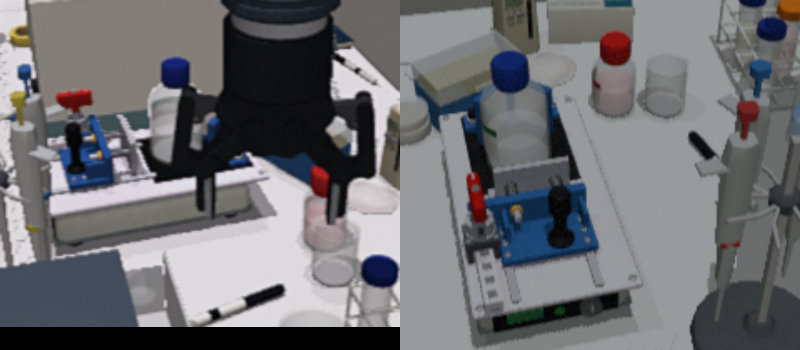

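Run:
```python
from h import *
H={}
for n in ["scene","side"]:
    K,T,im,d,P=shot(n); q=P[(d>0)]
    q=q[(q[:,0]>150)&(q[:,0]<750)&(q[:,1]>-600)&(q[:,1]<100)&(q[:,2]>20)]
    for x,y,z in q: k=(int(x//40),int(y//40)); H.setdefault(k,[]).append(z)
print("rows x, cols y from 80 down to -600")
print("      "+" ".join(f"{y*40:4d}" for y in range(2,-15,-1)))
for x in range(4,19): print(f"{x*40:4d}: "+" ".join(f"{int(np.percentile(H[(x,y)],97)):4d}" if len(H.get((x,y),[]))>3 else "   ." for y in range(2,-15,-1)))
```

```text
rows x, cols y from 80 down to -600
        80   40    0  -40  -80 -120 -160 -200 -240 -280 -320 -360 -400 -440 -480 -520 -560
 160:  149    .    .    .    .    .    .    .    .    .  134  136    .  217  219  219  219
 200:  220  220    .    .    .    .    .    .    .  190   97  100    .    .  216  217  212
 240:  221    .    .    .    .    .    .    .    .  191  247  292  243    .    .  347  474
 280:    .    .  103    .    .    .    .    .  243  293  293  290    .    .    .    .  442
 320:    .  104  104  100    .    .    .    .  243  243  293  257    .    .    .    .    .
 360:  104  104  103    .    .    .    .    .   71   69    .    .    .    .    .    .    .
 400:  103  103    .    .    .    .    .   69   73   82   69    .    .    .    .    .    .
 440:    .    .    .    .    .    .   85   83  142  143  110   69    .    .    .    .    .
 480:    .    .    .    .    .    .   70  151  145  119  120   70   69    .    .    .   68
 520:    .    .    .    .    .    .    .  148  151  120  195  193  119   69    .  101  100
 560:    .    .    .    .  228  228    .    .   69   71  197  198  130   74    .  106  107
 600:   40   30   35  238  267  272  267  215    .   69  128  121   67   65    .    .    .
 640:   38    .  238  268  272  272  272  266  198    .   69   87    .   42   57    .    .
 680:    .  164  253  272  272  272  272  272  267  139    .   76   77   77   77   76    .
 720:  226  244  269  272  272  272  272  272  272  257   34   61   77   77   77   76  109
```

play_rows(deltas=[[[0,0,-5],0],[[0,0,-5],0],[[4.5,-3,0],0],[[4.5,-3,0],0],[[4.5,-3,0],0],[[4.5,-3,0],0],[[4.5,-3,0],0],[[4.5,-3,0],0],[[4.5,-3,0],0],[[4.5,-3,0],0]])

```text
t: 2.45
tcp_pos: [503.1, -211.2, 331.6]
eef_rot: [0.975, 0.223, 0.0, 0.0]
wrist_force: [0.7, -0.3, 0.1]
opening: 85.4
grip_force: 0.0
```

play_rows(deltas=[[[0,0,0],9.5],[[0,0,0],9.5],[[0,0,0],9.5],[[0,0,0],9.5],[[0,0,0],9.5],[[0,0,0],9.5],[[0,0,0],8.5],[[0,0,0],0]], jaw=0.45)

```text
t: 3.45
tcp_pos: [502.4, -212.6, 331.3]
eef_rot: [0.941, -0.339, 0.0, 0.0]
wrist_force: [-0.1, -0.4, -0.1]
opening: 47.1
grip_force: 0.0
```

Run:
```python
from h import *
K,T,im,d,P=shot("wrist","w1")
print(manip.read_state()["joint_positions"].round(2))
print(np.array(manip.camera_info("wrist")["mount"]).round(2).tolist())
h=cv2.cvtColor(im,cv2.COLOR_RGB2HSV)
for t in ["lock_knob","jaw_handle","flask","fence","pad"]:
    for r in manip.outline_of("wrist",t)[:2]:
        q=P[r["region"]&(d>0)]
        if len(q): print(t,round(r["confidence"],2),r["box"],np.median(q,0).round(),np.percentile(q,[3,97],axis=0).round().tolist())
red=(d>0)&((h[...,0]<8)|(h[...,0]>172))&(h[...,1]>130)&(P[...,2]>143)&(P[...,2]<160)&(np.hypot(P[...,0]-510,P[...,1]+195)<50)
q=P[red]; print("wing",len(q),q.mean(0).round(1), cv2.minAreaRect(q[:,:2].astype(np.float32)),q[:,2].max())
top=(d>0)&(P[...,2]>137)&(P[...,2]<148)&(np.hypot(P[...,0]-453,P[...,1]+241)<35); q=P[top]
print("handle",len(q),q.mean(0).round(1),cv2.minEnclosingCircle(q[:,:2].astype(np.float32)) if len(q) else 0)
```

```text
[ 0.35  0.26 -0.04  1.69  0.01  1.18 -1.95]
[[0.0, -0.95, -0.32, 81.4], [1.0, 0.0, -0.0, -0.19], [0.0, -0.32, 0.95, -142.71], [0.0, 0.0, 0.0, 1.0]]
lock_knob 0.94 [292.3, 158.7, 14.7, 38.3] [ 515. -198.  148.] [[499.0, -213.0, 136.0], [532.0, -181.0, 150.0]]
jaw_handle 0.77 [298.8, 126.7, 86.3, 86.2] [ 483. -244.   99.] [[444.0, -290.0, 74.0], [534.0, -156.0, 141.0]]
flask 0.83 [318.0, 36.3, 68.4, 66.7] [ 567. -310.  161.] [[538.0, -342.0, 143.0], [594.0, -284.0, 196.0]]
fence 0.68 [317.4, 0.0, 79.2, 51.6] [ 607. -359.  112.] [[567.0, -395.0, 75.0], [642.0, -314.0, 129.0]]
pad 0.65 [320.5, 121.8, 61.9, 51.9] [ 512. -272.  114.] [[468.0, -300.0, 66.0], [539.0, -229.0, 119.0]]
wing 224 [ 514.2 -196.4  148.5] ((514.6101684570312, -196.47500610351562), (9.655298233032227, 44.14058303833008), 49.0404167175293) 150.68918963267595
handle 191 [ 456.9 -240.3  141.3] ((456.01605224609375, -240.08590698242188), 9.895917892456055)
```

View pics/w1.png

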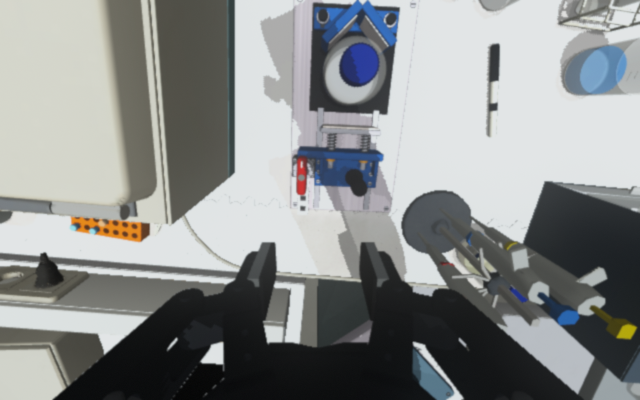

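play_rows(deltas=[[[0,-1,-0.0],0.8],[[-0.1,-1,0],0.8],[[0,0,4],0],[[0,0,4],0],[[0,0,4],0],[[0,0,2],0],[[0,0,0],0],[[0,0,0],0]])

```text
t: 4.75
tcp_pos: [515.6, -196.6, 192.3]
eef_rot: [0.936, -0.353, 0.001, -0.0]
wrist_force: [-0.1, 0.7, 0.3]
opening: 46.9
grip_force: 0.0
```

```bash
cat > wing.py <<'E'
from h import *
import sys
K,T,im,d,P=shot("wrist",sys.argv[1])
s=manip.read_state(); M=R.from_quat(s["eef_rot"]).as_matrix(); print(s["tcp_pos"].round(1),M[:,1].round(3),np.degrees(np.arctan2(M[1,0],M[0,0])).round(1))
h=cv2.cvtColor(im,cv2.COLOR_RGB2HSV)
red=(d>0)&((h[...,0]<8)|(h[...,0]>172))&(h[...,1]>130)&(np.hypot(P[...,0]-514,P[...,1]+196)<50)
zt=np.percentile(P[red][:,2],95); q=P[red&(P[...,2]>zt-4)]
r=cv2.minAreaRect(q[:,:2].astype(np.float32)); print("wing",len(q),r,"top",zt.round(1))
c=np.array([*r[0],138]); print("tool-frame centre mm",(M.T@(c-s["tcp_pos"])).round(1))
E
python3 wing.py w2
```

```text
[ 515.6 -196.7  192.5] [-0.66  -0.751 -0.001] -41.3
wing 558 ((515.2876586914062, -197.44972229003906), (9.924150466918945, 43.17530822753906), 47.33811569213867) top 149.8
tool-frame centre mm [ 0.1  0.8 54.5]
```

View pics/w2.png

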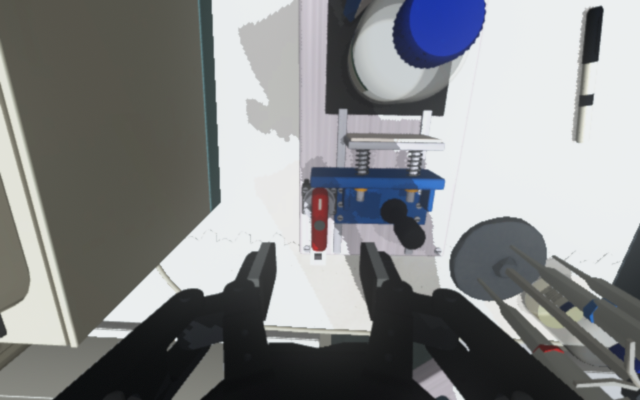

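play_rows(deltas=[[[0,0.1,3],0],[[0,0,2.4],0],[[0,0,1],0],[[0,0,0],0]])

```text
t: 5.3
tcp_pos: [514.2, -197.5, 127.7]
eef_rot: [0.936, -0.353, 0.0, -0.0]
wrist_force: [0.3, -1.0, 0.0]
opening: 46.8
grip_force: 0.0
```

play_rows(deltas=[[[0,0,0],0],[[0,0,0],0],[[0,0,0],0],[[0,0,0],0],[[0,0,0],0],[[0,0,0],0]], jaw=1, squeeze=40)

```text
t: 6.05
tcp_pos: [514.8, -197.5, 128.3]
eef_rot: [0.936, -0.353, 0.001, -0.0]
wrist_force: [-0.5, 1.1, 6.6]
opening: 11.2
grip_force: 42.6
```

play_rows(deltas=[[[0,0,-0.4],0],[[0,0,-0.4],0],[[0,0,-0.4],0],[[0,0,0],0],[[0,0,0],0]])

```text
t: 6.68
tcp_pos: [514.3, -197.4, 138.9]
eef_rot: [0.936, -0.353, 0.0, -0.0]
wrist_force: [5.3, -0.9, -10.4]
opening: 11.1
grip_force: 40.2
```

play_rows(deltas=[[[0,0,-0.1],0],[[0,0,0],-9.4],[[0,0,0],-9.4],[[0,0,0],-9.4],[[0,0,0],-9.4],[[0,0,0],-9.4],[[0,0,0],-9.4],[[0,0,0],-9.4],[[0,0,0],-9.4],[[0,0,0],0]])

```text
t: 7.92
tcp_pos: [514.5, -196.3, 139.7]
eef_rot: [0.956, 0.292, 0.001, -0.001]
wrist_force: [5.3, 2.6, -10.9]
opening: 10.8
grip_force: 40.4
```

play_rows(deltas=[[[0,0,0.2],0],[[0,0,0.2],0],[[0,0,0],0],[[0,0,0],0]])

```text
t: 8.43
tcp_pos: [514.6, -196.3, 136.3]
eef_rot: [0.957, 0.291, 0.001, -0.001]
wrist_force: [5.4, 3.6, -6.5]
opening: 10.9
grip_force: 41.0
```

play_rows(deltas=[[[0,0,0],0],[[0,0,0],0],[[0,0,0],0],[[0,0,0],0],[[0,0,-4],0],[[0,0,-3],0],[[0,0,0],0],[[0,0,0],0]], jaw=0.55)

```text
t: 9.43
tcp_pos: [513.4, -197.5, 205.7]
eef_rot: [0.957, 0.291, -0.0, -0.0]
wrist_force: [-0.0, -0.7, -0.5]
opening: 38.0
grip_force: 0.0
```

```bash
python3 wing.py w3
python3 - <<'E'
from h import *
K,T,im,d,P=shot("wrist")
s=manip.read_state();M=R.from_quat(s["eef_rot"]).as_matrix()
q=P[(d>0)&(P[...,2]>138)&(P[...,2]<148)&(np.hypot(P[...,0]-456,P[...,1]+240)<22)]
c=cv2.minEnclosingCircle(q[:,:2].astype(np.float32)); print("handle",len(q),q.mean(0).round(1),c)
print("tool",(M.T@(np.array([456.5,-240.2,128])-s["tcp_pos"])).round(1))
E
```

```text
[ 513.1 -197.4  205.3] [ 0.557 -0.83  -0.001] 33.9
wing 640 ((515.0662231445312, -195.78720092773438), (44.549949645996094, 10.875019073486328), 30.588804244995117) top 157.3
tool-frame centre mm [ 2.6 -0.1 67.2]
handle 343 [ 457.2 -239.   141.2] ((456.1294250488281, -239.92132568359375), 9.647889137268066)
tool [-70.7   4.2  77.2]
```

View pics/w3.png

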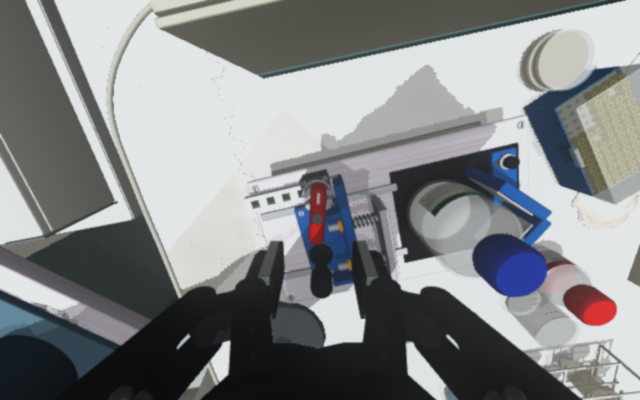

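play_rows(deltas=[[[-3.5,0.2,0],0],[[-3.5,0.2,0],0],[[0,0,0],-7.4],[[0,0,0],-7.4],[[0,0,3],0],[[0,0,3],0],[[0,0,2.4],0],[[0,0,0],0]])

```text
t: 10.52
tcp_pos: [456.1, -238.9, 120.1]
eef_rot: [0.911, 0.412, -0.002, -0.002]
wrist_force: [-0.3, -0.3, 1.4]
opening: 38.1
grip_force: 0.0
```

play_rows(deltas=[[[0,0,0],0],[[0,0,0],0],[[0,0,0],0],[[0,0,0],0],[[0,0,0],0]], jaw=1, squeeze=25)

```text
t: 11.15
tcp_pos: [458.1, -239.7, 122.7]
eef_rot: [0.911, 0.412, -0.0, 0.0]
wrist_force: [-2.7, 2.4, 4.8]
opening: 18.9
grip_force: 25.4
```

Run:
```python
from h import *
K,T,im,d,P=shot("wrist","w4")
ex=np.array([.751,-.660]);ey=np.array([.66,.751]); h0=np.array([456.5,-240.2]); o=h0+92*ex+14*ey
def S(p): p=p[:,:2]-o; return np.c_[p@ex,p@ey]
for t in ["flask","fence","pad"]:
    for n in ["wrist","side"]:
        if n=="side" and t=="flask": K2,T2,im2,d2,P2=shot("side")
        r=manip.outline_of(n,t)[:1]
        if r:
            D,PP=(d,P) if n=="wrist" else (d2,P2)
            q=PP[r[0]["region"]&(D>0)]; u=S(q)
            print(n,t,r[0]["confidence"],np.percentile(u,[2,50,98],axis=0).round().tolist(),np.percentile(q[:,2],[2,98]).round())
```

```text
side flask 0.9 [[5.0, -8.0], [15.0, 16.0], [48.0, 33.0]] [ 89. 198.]
wrist fence 0.6 [[68.0, 30.0], [74.0, 36.0], [115.0, 48.0]] [ 68. 127.]
side fence 0.71 [[56.0, 31.0], [77.0, 36.0], [116.0, 46.0]] [ 70. 130.]
wrist pad 0.7 [[-68.0, -36.0], [-27.0, 4.0], [-19.0, 35.0]] [ 70. 119.]
side pad 0.64 [[-74.0, -10.0], [-26.0, 13.0], [-21.0, 33.0]] [ 87. 122.]
```

play_rows(deltas=[[[0,0.4,0],0],[[0,0.4,0],0],[[0,0.4,0],0],[[0,0.4,0],0],[[0,0.4,0],0],[[0,0,0],0],[[0,0,0],0]])

```text
t: 12.42
tcp_pos: [473.5, -253.7, 122.7]
eef_rot: [0.911, 0.412, 0.0, 0.001]
wrist_force: [-2.4, -0.0, 4.1]
opening: 18.7
grip_force: 25.4
```

play_rows(deltas=[[[0,0.2,0],0],[[0,0.2,0],0],[[0,0.2,0],0],[[0,0.2,0],0],[[0,0.2,0],0],[[0,0.2,0],0],[[0,0.2,0],0],[[0,0,0],0],[[0,0,0],0]])

```text
t: 13.55
tcp_pos: [483.3, -262.7, 122.7]
eef_rot: [0.911, 0.412, -0.0, 0.0]
wrist_force: [-4.0, 0.2, 6.5]
opening: 19.0
grip_force: 25.6
```

Run:
```python
from h import *
K,T,im,d,P=shot("side","s5")
cv2.imwrite("pics/s5c.png",cv2.resize(im[130:330,190:390,::-1],(600,600),interpolation=cv2.INTER_CUBIC))
```

```text
(no output)
```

View pics/s5c.png

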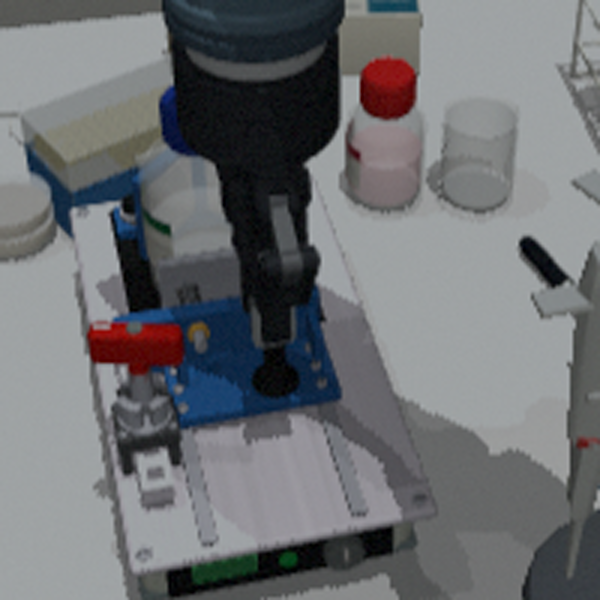

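play_rows(deltas=[[[0,0.2,0],0],[[0,0.2,0],0],[[0,0.2,0],0],[[0,0,0],0],[[0,0,0],0]])

```text
t: 14.22
tcp_pos: [487.5, -266.5, 122.7]
eef_rot: [0.911, 0.412, -0.001, 0.0]
wrist_force: [-5.1, 1.4, 8.3]
opening: 19.0
grip_force: 25.7
```

play_rows(deltas=[[[0,0.2,0],0],[[0,0.2,0],0],[[0,0,0],0],[[0,0,0],0]])

```text
t: 14.72
tcp_pos: [490.1, -268.9, 122.7]
eef_rot: [0.911, 0.412, -0.001, -0.0]
wrist_force: [-5.4, 2.2, 10.2]
opening: 19.1
grip_force: 25.8
```

```bash
cat > chk.py <<'E'
from h import *
ex=np.array([.751,-.660]);ey=np.array([.66,.751]); o=np.array([456.5,-240.2])+92*ex+14*ey
s=manip.read_state(); print("tcp",((s["tcp_pos"][:2]-o)@ex).round(1),"F along",(s["wrist_force"][:2]@ex).round(1))
for n in ["scene","side","wrist"]:
    K,T,im,d,P=shot(n); h=cv2.cvtColor(im,cv2.COLOR_RGB2HSV)
    X=(P[...,:2]-o)@ex; Y=(P[...,:2]-o)@ey
    c=(d>0)&(h[...,0]>100)&(h[...,0]<130)&(h[...,1]>100)&(P[...,2]>170)&(P[...,2]<205)&(abs(Y)<50)&(X>0)&(X<110)
    if c.sum()>20: print(n,"cap X",np.percentile(X[c],[3,97]).round(1),"Y",np.percentile(Y[c],[3,97]).round(1),"z",np.percentile(P[...,2][c],97).round(1))
    for r in manip.outline_of(n,"pad")[:1]:
        m=r["region"]&(d>0); print(n,"pad X",np.percentile(X[m],[50,90,97]).round(1))
E
python3 chk.py
```

```text
tcp -47.8 F along -5.5
scene cap X [38.4 70.3] Y [-21.5   2. ] z 195.2
scene pad X [11.6 16.5 19.2]
side cap X [41.  56.1] Y [ 3.8 14.3] z 198.3
side pad X [13.2 15.6 17.6]
wrist cap X [38.6 56.1] Y [-13.7  15.3] z 196.0
wrist pad X [12.8 17.4 19.9]
```

play_rows(deltas=[[[0,0.2,0],0],[[0,0.1,0],0],[[0,0,0],0],[[0,0,0],0]])

```text
t: 15.52
tcp_pos: [492.1, -270.6, 122.7]
eef_rot: [0.911, 0.412, -0.001, -0.001]
wrist_force: [-6.7, 3.0, 10.6]
opening: 19.1
grip_force: 26.0
```

```bash
python3 chk.py
```

```text
tcp -45.2 F along -7.1
scene cap X [38.5 69.8] Y [-22.2   3. ] z 195.3
scene pad X [11.8 16.4 17.9]
side cap X [39.9 56.3] Y [ 1.  14.2] z 197.3
side pad X [13.5 15.7 17.5]
wrist cap X [38.4 57.7] Y [-14.2  15.2] z 196.1
wrist pad X [13.1 17.7 20.1]
```

play_rows(deltas=[[[0,0,0],0],[[0,0,0],0],[[0,0,0],0],[[0,0,-4],0],[[0,0,-4],0],[[3.6,0.5,0],7.4],[[3.6,-0.2,0],7.4],[[0,0,0],0],[[0,0,0],0]], jaw=0.55)

```text
t: 16.95
tcp_pos: [546.1, -222.4, 202.0]
eef_rot: [0.957, 0.292, -0.0, 0.0]
wrist_force: [-0.0, -0.5, 0.4]
opening: 38.5
grip_force: 0.0
```

```bash
sed -i 's/P\[...,0\]-514,P\[...,1\]+196)<50/P[...,0]-546,P[...,1]+224)<45/' wing.py; python3 wing.py w6; python3 chk.py
```

```text
[ 545.8 -223.   202. ] [ 0.557 -0.83  -0.   ] 33.9
wing 375 ((522.5525512695312, -192.19064331054688), (35.04982376098633, 15.384620666503906), 15.910280227661133) top 157.7
tool-frame centre mm [ -2.1 -38.5  64. ]
tcp -36.3 F along -0.9
scene cap X [38.4 70.6] Y [-21.9   6. ] z 195.3
scene pad X [11.7 16.2 17.5]
side cap X [38.  66.7] Y [-18.4  13.1] z 198.7
side pad X [13.1 15.4 17. ]
wrist cap X [39.6 69.6] Y [-14.1  15.6] z 196.1
wrist pad X [13.5 19.4 20.6]
```

View pics/w6.png

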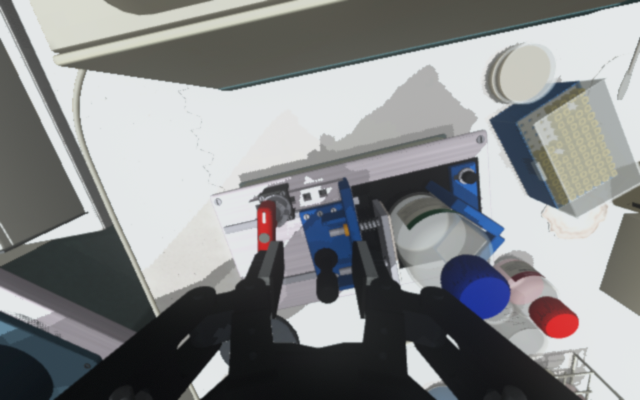

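play_rows(deltas=[[[-0.5,-2,0],0],[[-0.6,-1.9,0],0],[[0,0,0],0],[[0,0,0],0]])

```text
t: 17.8
tcp_pos: [516.2, -196.3, 202.5]
eef_rot: [0.957, 0.291, 0.0, 0.0]
wrist_force: [-0.2, 0.3, 0.2]
opening: 38.0
grip_force: 0.0
```

```bash
sed -i 's/P\[...,0\]-546,P\[...,1\]+224)<45/P[...,0]-514,P[...,1]+196)<50/' wing.py; python3 wing.py w7
python3 - <<'E'
from h import *
ex=np.array([.751,-.660]);ey=np.array([.66,.751]); o=np.array([456.5,-240.2])+92*ex+14*ey
for n in ["wrist","scene"]:
    K,T,im,d,P=shot(n); X=(P[...,:2]-o)@ex; Y=(P[...,:2]-o)@ey
    m=(d>0)&(P[...,2]>137)&(P[...,2]<148)&(abs(Y+14)<20)&(abs(X+46)<25)&(im.max(-1)<90)
    if m.sum()>10: print(n,m.sum(),cv2.minEnclosingCircle(np.c_[X[m],Y[m]].astype(np.float32)))
E
```

```text
[ 516.3 -196.3  202.4] [ 0.557 -0.831  0.001] 33.8
wing 609 ((515.2418212890625, -195.74105834960938), (43.83966064453125, 10.341506958007812), 30.645631790161133) top 157.3
tool-frame centre mm [-0.6 -1.1 64.4]
scene 37 ((-48.356971740722656, -18.463977813720703), 9.362689018249512)
```

play_rows(deltas=[[[0,-0.1,3],0],[[0,0,2.6],0],[[0,0,1],0],[[0,0,0],0]])

```text
t: 18.45
tcp_pos: [515.1, -194.8, 136.0]
eef_rot: [0.957, 0.291, -0.0, -0.0]
wrist_force: [0.4, -0.2, -0.5]
opening: 38.7
grip_force: 0.0
```

play_rows(deltas=[[[0,0,0],0],[[0,0,0],0],[[0,0,0],0],[[0,0,0],0],[[0,0,0],0]], jaw=1, squeeze=40)

```text
t: 19.08
tcp_pos: [515.9, -195.1, 137.3]
eef_rot: [0.957, 0.291, 0.001, 0.001]
wrist_force: [-1.9, 0.6, 5.7]
opening: 11.1
grip_force: 43.2
```

play_rows(deltas=[[[0,0,-0.2],0],[[0,0,-0.2],0],[[0,0,0],0],[[0,0,0],0]])

```text
t: 19.58
tcp_pos: [515.5, -195.0, 139.5]
eef_rot: [0.957, 0.291, 0.0, 0.0]
wrist_force: [4.9, -1.8, -9.9]
opening: 11.2
grip_force: 41.0
```

play_rows(deltas=[[[0,0,-0.05],0],[[0,0,0],9.4],[[0,0,0],9.4],[[0,0,0],9.4],[[0,0,0],9.4],[[0,0,0],9.4],[[0,0,0],9.4],[[0,0,0],9.4],[[0,0,0],9.4],[[0,0,0],0]])

```text
t: 20.82
tcp_pos: [515.1, -197.1, 140.1]
eef_rot: [0.935, -0.354, 0.001, 0.001]
wrist_force: [3.9, -6.6, -10.2]
opening: 11.2
grip_force: 40.6
```

Turned back (no slip resistance seen). Lower until the pin rides on the bar, release, and look.

play_rows(deltas=[[[0,0,0.3],0],[[0,0,0.2],0],[[0,0,0],0],[[0,0,0],0]])

```text
t: 21.32
tcp_pos: [515.3, -197.1, 135.6]
eef_rot: [0.936, -0.353, 0.001, 0.001]
wrist_force: [2.5, -6.6, -6.4]
opening: 11.1
grip_force: 41.2
```

play_rows(deltas=[[[0,0,0],0],[[0,0,0],0],[[0,0,0],0],[[0,0,0],0],[[0,0,-4],0],[[0,0,-3],0],[[0,0,0],0],[[0,0,0],0]], jaw=0.55)

```text
t: 22.32
tcp_pos: [514.6, -194.6, 205.2]
eef_rot: [0.936, -0.353, -0.001, 0.0]
wrist_force: [-1.0, -0.4, -0.5]
opening: 38.5
grip_force: 0.0
```

```bash
python3 wing.py w8
python3 - <<'E'
from h import *
ex=np.array([.751,-.660]);ey=np.array([.66,.751]); o=np.array([456.5,-240.2])+92*ex+14*ey
s=manip.read_state()
for n in ["wrist","scene","side"]:
    K,T,im,d,P=shot(n); X=(P[...,:2]-o)@ex; Y=(P[...,:2]-o)@ey
    m=(d>0)&(P[...,2]>137)&(P[...,2]<148)&(abs(Y+14)<20)&(abs(X+46)<25)&(im.max(-1)<90)
    if m.sum()>10: print(n,m.sum(),cv2.minEnclosingCircle(np.c_[X[m],Y[m]].astype(np.float32)))
M=R.from_quat(s["eef_rot"]).as_matrix(); g=o+(-48.5)*ex-14*ey
print("handle in tool",(M.T@(np.array([*g,121])-s["tcp_pos"])).round(1))
E
```

```text
[ 514.4 -194.5  204.8] [-0.66  -0.751  0.001] -41.3
wing 520 ((514.8968505859375, -197.26670837402344), (9.624693870544434, 43.76006317138672), 49.35658264160156) top 155.0
tool-frame centre mm [ 2.3  1.7 66.8]
wrist 492 ((-46.32383728027344, -14.296704292297363), 9.286276817321777)
scene 38 ((-48.79372024536133, -18.247570037841797), 9.637192726135254)
side 113 ((-48.9373779296875, -16.45197296142578), 10.637245178222656)
handle in tool [30.3 72.5 83.8]
```

View pics/w8.png

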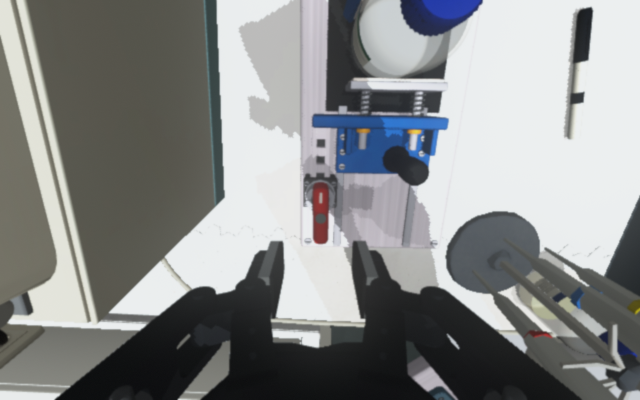

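play_rows(deltas=[[[0,0,0],-10],[[0,0,0],-10],[[0,0,0],-10],[[0,0,0],-10],[[0,0,0],-10],[[0,0,0],-10],[[0,0,0],-10],[[0,0,0],-10],[[0,0,0],-10],[[0,0,0],0]])

```text
t: 23.78
tcp_pos: [514.8, -194.8, 205.2]
eef_rot: [0.912, 0.411, -0.0, -0.001]
wrist_force: [-0.3, -0.2, 0.6]
opening: 38.6
grip_force: 0.0
```

play_rows(deltas=[[[-3.7,1.6,0],0],[[-3.6,1.5,0],0],[[0,0,3],0],[[0,0,3],0],[[0,0,2.3],0],[[0,0,0],0]])

```text
t: 24.52
tcp_pos: [488.8, -269.4, 121.0]
eef_rot: [0.912, 0.411, -0.001, -0.002]
wrist_force: [0.2, -0.3, 1.1]
opening: 38.2
grip_force: 0.0
```

play_rows(deltas=[[[0,0,0],0],[[0,0,0],0],[[0,0,0],0],[[0,0,0],0],[[0,0,0],0]], jaw=1, squeeze=30)

```text
t: 25.15
tcp_pos: [491.0, -270.5, 123.7]
eef_rot: [0.911, 0.412, 0.001, 0.001]
wrist_force: [0.3, 0.6, 6.2]
opening: 18.5
grip_force: 30.1
```

```bash
cat > st.py <<'E'
from h import *
ex=np.array([.751,-.660]);ey=np.array([.66,.751]); o=np.array([456.5,-240.2])+92*ex+14*ey
s=manip.read_state(); print("jaw~",((s["tcp_pos"][:2]-o)@ex+92).round(1),"F",(s["wrist_force"][:2]@ex).round(1),"y",((s["tcp_pos"][:2]-o)@ey).round(1))
for n in ["scene","side"]:
    K,T,im,d,P=shot(n);h=cv2.cvtColor(im,cv2.COLOR_RGB2HSV)
    red=(d>0)&((h[...,0]<8)|(h[...,0]>172))&(h[...,1]>130)&(np.hypot(P[...,0]-514,P[...,1]+196)<40)&(P[...,2]>120)
    print(n,red.sum(),"wing top",np.percentile(P[red][:,2],[50,90,97]).round(1) if red.sum() else None)
E
python3 st.py
```

```text
jaw~ 45.9 F -0.2 y -14.0
scene 73 wing top [137.5 147.2 148. ]
side 210 wing top [149.1 151.2 151.8]
```

play_rows(deltas=[[[0,0.1,0],0],[[0,0.1,0],0],[[0,0,0],0],[[0,0,0],0]])

```text
t: 25.75
tcp_pos: [491.2, -270.6, 123.6]
eef_rot: [0.911, 0.412, -0.001, -0.001]
wrist_force: [-5.3, 3.8, 10.3]
opening: 18.5
grip_force: 30.6
```

```bash
python3 st.py
```

```text
jaw~ 46.2 F -6.5 y -14.0
scene 77 wing top [138.1 147.  148.4]
side 210 wing top [149.3 151.3 151.9]
```

play_rows(deltas=[[[0,0.1,0],0],[[0,0.1,0],0],[[0,0,0],0],[[0,0,0],0]])

```text
t: 26.35
tcp_pos: [492.4, -271.7, 123.6]
eef_rot: [0.911, 0.412, -0.001, -0.001]
wrist_force: [-6.0, 3.9, 12.8]
opening: 19.1
grip_force: 30.7
```

```bash
python3 st.py
```

```text
jaw~ 47.8 F -7.0 y -14.0
scene 81 wing top [138.5 147.3 148.3]
side 207 wing top [149.3 151.2 151.6]
```

play_rows(deltas=[[[0,0.1,0],0],[[0,0.1,0],0],[[0,0,0],0],[[0,0,0],0]])

```text
t: 26.95
tcp_pos: [492.7, -272.1, 123.6]
eef_rot: [0.911, 0.412, -0.002, -0.002]
wrist_force: [-10.2, 7.6, 18.4]
opening: 18.8
grip_force: 31.2
```

```bash
python3 st.py
```

```text
jaw~ 48.3 F -12.7 y -14.0
scene 83 wing top [137.3 147.4 148.1]
side 211 wing top [149.3 151.4 152. ]
```

play_rows(deltas=[[[0,-0.2,0],0],[[0,-0.15,0],0],[[0,0,0],0],[[0,0,0],0]])

```text
t: 27.55
tcp_pos: [492.4, -271.7, 123.6]
eef_rot: [0.911, 0.412, 0.0, 0.0]
wrist_force: [-2.8, 1.7, 8.4]
opening: 18.9
grip_force: 30.2
```

play_rows(deltas=[[[0,0,0],0],[[0,0,0],0],[[0,0,0],0],[[0,0,-4],0],[[0,0,-4],0],[[0,-2,-4],0],[[0,-2,-2],0],[[0,0,0],0]], jaw=0.55)

```text
t: 28.55
tcp_pos: [462.4, -245.1, 264.3]
eef_rot: [0.911, 0.412, 0.001, 0.001]
wrist_force: [1.2, 0.1, -0.3]
opening: 38.5
grip_force: 0.0
```

```bash
python3 wing.py w9; python3 st.py; python3 chk.py;python3 - <<'E'
from h import *
ex=np.array([.751,-.660]);ey=np.array([.66,.751]); o=np.array([456.5,-240.2])+92*ex+14*ey
for n in ["wrist","scene","side"]:
    K,T,im,d,P=shot(n); X=(P[...,:2]-o)@ex; Y=(P[...,:2]-o)@ey
    m=(d>0)&(P[...,2]>137)&(P[...,2]<148)&(abs(Y+14)<20)&(abs(X+46)<25)&(im.max(-1)<90)
    if m.sum()>10: print(n,m.sum(),cv2.minEnclosingCircle(np.c_[X[m],Y[m]].astype(np.float32)))
E
```

```text
[ 462.2 -245.5  263.1] [ 0.751 -0.66   0.001] 48.7
wing 492 ((514.6716918945312, -196.1837615966797), (10.252421379089355, 44.332862854003906), 48.775516510009766) top 149.9
tool-frame centre mm [ 71.7   6.7 125.1]
jaw~ 7.8 F -0.3 y -14.2
scene 165 wing top [139.5 147.2 148. ]
side 211 wing top [149.7 151.3 152. ]
tcp -84.3 F along -0.3
scene cap X [38.4 70.3] Y [-21.9   4.1] z 195.6
scene pad X [11.9 17.8 39.5]
side cap X [37.8 65.6] Y [-18.4  13.2] z 198.6
side pad X [13.1 15.3 17.1]
wrist cap X [40.2 68.8] Y [-15.   15.1] z 196.4
wrist pad X [12.9 18.2 20.5]
wrist 300 ((-46.48002243041992, -15.066691398620605), 9.91471004486084)
scene 38 ((-47.280738830566406, -17.523319244384766), 9.519560813903809)
side 117 ((-47.421566009521484, -16.82334327697754), 10.331786155700684)
```

View pics/w9.png

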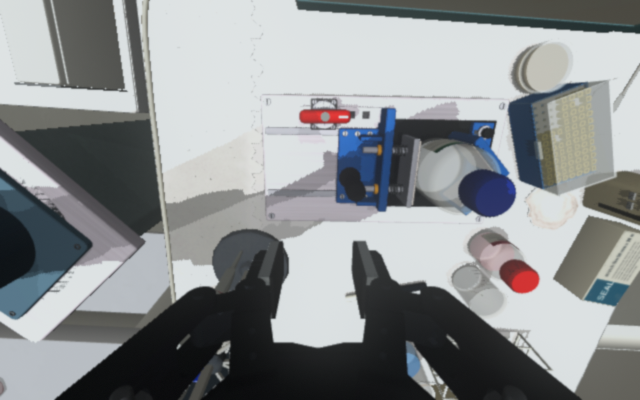

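```bash
python3 -c "
from bench import manip
print(manip.finish_job())"
```

```text
the job is handed in; nothing more can be done
None
```

The bottle is clamped upright in the V fence with the pad pressed in by an estimated 8 mm, the pin is home in the 48 mm hole so the jaw is locked, and the job is handed in at about 29 s of the 61 s limit.

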